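# Ready the loaf slicer and hold its pusher back for loading

## Robot

A 6-joint arm with a two-finger parallel gripper is mounted at the origin on the work surface. World frame = base frame: x ahead of the robot, y to its left, z up, the work surface at z = 0. Lengths are in m, angles in rad, forces in N, time in s.
With the tool pointing down it reaches from about 0.35 to 0.8 m from the base axis. Payload 7.3 kg.
Tool frame: the origin (TCP) lies at the very end of the fingers, on their centre line; the grasp point (between the pads) lies 19 mm behind it; z points along the fingers, y is the direction in which the jaws open and shut (so a half turn about z gives the same grasp; the last joint's range is limited). The gripper opens to 85 mm and grips with 20 to 120 N. Pads are 22 mm wide; open, the fingers measure 114 mm over their backs; the gripper's body (76 mm by 85 mm) begins 54 mm behind the grasp point. The pads swing forward as they close: fully open they stand 13 mm farther back than shut.
Start: joints at [-1.377, 0.342, 1.524, -0, 1.275, -0.146], TCP at [0.175, -0.495, 0.231] pointing down, gripper open.
Joint ranges: [-2.53, 2.53], [-0.77, 2.02], [0.04, 2.7], [-1, 4.14], [0.28, 2.66], [-3.11, 3.11]. Speed limits (rad/s): [2.57, 2.57, 3.14, 3.14, 3.14, 3.14].

## Interface

Orientations are given as a unit quaternion [x, y, z, w].
In Python, from cell import readout, imaging, order gives the robot as it stands. The module is installed in compiled form; this text tells all that it offers.
- The arm moves only by the shell command python3 -m handwheel 'ROWS'. ROWS is JSON, a list of rows, each a list of 3 entries, a list of its own where there are three numbers: the shift along the tool's x, y, z in m, then the turn, a rotation vector about the tool's x, y, z in rad, then the opening, from 0 (shut) to 1 (fully open). In form: [[[x, y, z], [ax, ay, az], jaw], ...]. A call has 1 to 10 rows; each row is the pose to reach, as a shift and turn from the pose measured when the call began, along the tool's axes at that moment; what a row does not reach only later rows make up. A row lasts 1/10 s, in which the tool goes at most 50 mm and 8.59 degrees, less where a joint would pass 70% of its speed; a pose out of reach is approached as far as the arm can. A call with a gripper value outside its range is refused whole. The fingers move at their own pace and stop on an object; the grip force is fixed at half the most. Time passes only in rows, so rows that repeat a pose let the fingers close. It gives the time, the measured TCP pose, the force and the opening at its end, in the units of the state.
- readout.get_state(): the state, without advancing time (a new reading comes with each control period).
- imaging.get_image(name): name is "side" or "top"; returns (picture, depth): 400x640x3 uint8, red, green, blue; 400x640 float32, m along the optical axis (not along the pixel's ray), 0 where there is no reading.
- imaging.calibration(name): a dict with "vfov" (degrees; the focal length in pixels is half the picture's height over the tangent of half this angle, whatever the lens; pixels are square), "cx", "cy" (the principal point, pixels), "extrinsics" (4x4, takes a point from world to camera coordinates). Camera axes: x right, y down, z forward; pixel columns grow to the right and rows downward; lengths in m; the calibration is good to about 2 mm. A picture is of the moment at which its call begins. calibration takes no time and is no camera call.
- order.job_done(): hands the job in, once; it reports no verdict.
Trained networks look in the newest picture that a camera, given by its name, has taken for a name from the list of things; names that differ only in an ending like _2 or _b are one class to them, and where a whole thing is asked for, a point or a joint stands for the part that bears it (a point fixed in the world has none). Each returns a list of dicts, best first, with "conf" (0 to 1); they miss things now and then, are a little off and sometimes report something else, mostly with a low value. They report only what shows in the picture. A call takes as long as a camera call.
- imaging.recognise(camera, thing): "bbox" ([left, top, width, height] in pixels, round what is visible of it).
- imaging.tip_of(camera, thing): "pixel" ([column, row] in pixels: a listed point, or the origin of a listed thing).
The state is a dict: "time_s": time; "joints": joint angles; "qd": joint speeds; "effort": joint torques, N m; "tcp_pos": TCP position; "orientation": TCP orientation; "wrist_force": force on the tool from outside, world axes, zero at the start; "moment": the same for the moment, N m; "gripper_width": finger opening in m.
Only numpy, scipy, OpenCV 4.12 (cv2) and the standard library are available. Lean on these libraries where they do the work, as an engineer would, in place of code of your own. Each camera call takes 0.05 s, during which the arm holds its last target. There are 200 camera calls.

## Task

Get the bakery's loaf slicer ready for the next loaf: press its keys one at a time, first the large round on-key, then the thick-slice key (in the row of three small round keys, the one at the end away from the loading trough), then the long bar-shaped load key. Then take the loaf pusher by its upright black handle, pull it back along the trough against its spring until its pointer lines up with the tip of the length clip on the fence, and finish while still holding it there, so that a colleague can lay the loaf in; never let it fly back. Leave the other two slice keys alone and everything else on the table where it is.

Things in the scene. Friction and masses are not known exactly. Their poses are not given: they have to be found in the camera images.
- slicer: White counter-top loaf slicer, fixed. Origin: centre of its underside, on the table; its y runs along the trough to the housing (within 0.2 rad of the table's y). In its frame, mm: housing y 140 to 330, x +-150, top (key panel) at 270 high; trough y -330 to 140, floor 70 high, front lip at x -143 to 91 high, fence with scale x 105 to 150 to 122 high, end plate at y -322 to 128 high.
- key_on_top (a point): Centre of the upper face of the on-key: the large round white key, 32 mm across, 10 mm proud of the housing's top (280 mm above the table); at (-15, 192) mm in the slicer's x, y.
- key_thick_top (a point): Centre of the upper face of the thick-slice key: small round white key, 20 mm across, 10 mm proud; at (-78, 285) mm in the slicer's x, y: the end of the row of three away from the trough.
- key_load_top (a point): Centre of the upper face of the load key: bar-shaped white key, 46 mm long (along the slicer's y) by 20 mm, 10 mm proud; at (-15, 275) mm in the slicer's x, y.
- key_on (a joint): On-key: 0 up, 0.006 m fully pressed (straight down); springs back; 1.5 N to start it, 5 N fully down.
- key_thick (a joint): Thick-slice key: same travel and force.
- key_load (a joint): Load key: same travel and force.
- key_thin (a joint): Thin-slice key, leave alone: same kind of small round key, at (-78, 185) mm in the slicer's x, y, the end of the row nearest the trough.
- key_medium (a joint): Medium-slice key, leave alone: the middle one of the row, at (-78, 235) mm in the slicer's x, y.
- pusher (a joint): Loaf pusher: 0 at rest towards the housing, grows as it is pulled along the slicer's -y away from the housing, to 0.26 m at most. A spring draws it home: about 6 N at rest plus 35 N per metre of travel, with about 1 N of friction; it runs home when let go. It starts at rest.
- pusher_handle (a point): Middle of the pusher's upright black round handle, 213 mm above the table: 30 mm across, free from 182 to 243 mm above the table, on a bridge with a 40 mm collar (179 mm up). At rest at (0, 22) mm in the slicer's x, y. The pusher's plate, 130 mm wide, top 173 mm up, stands 28 mm from the handle's axis towards the housing.
- pusher_pointer (a point): Tip of the pusher's small dark pointer over the fence, level with the handle's axis along the slicer's y, 126 mm behind it (slicer's +x) and 127 mm above the table; it moves with the pusher.
- clip_tip (a point): Pointed tip of the length clip, a 24 mm wide steel saddle with an 18 mm black thumb screw on top, fixed on the fence for this run, its tip towards the robot. Its axes are the slicer's. The pusher is at its mark when the pointer's tip stands at the same y (slicer's y) as this tip: 90 to 230 mm from the rest position.
- crumb_brush: Wooden crumb brush, 160 mm long and 26 mm high, lying on the housing's top behind the key panel. Origin under its middle. Leave alone.
- squeeze_bottle: White squeeze bottle, 68 mm across, 195 mm high, standing beside the trough's end plate. Origin under its centre. Leave alone.
- cup: White paper cup, 84 mm across, 115 mm high, standing in front of the trough. Origin under its centre. Leave alone.
- scraper: Bench scraper, 150 mm long, lying in front of the trough. Origin under its black handle. Leave alone.
- bread_heel: Crust end of a loaf, 105 by 60 by 24 mm, lying in the outfeed tray. Origin under its centre. Leave alone.

How it is judged:
On the way, in this order (a step that is already met when the one before it is completed fails the run):
1. the on-key is pressed, alone, with the pusher at rest (value of joint key_on above 0.0036 m and value of joint each of key_thick, key_load below 0.002 m and value of joint pusher below 0.008 m), for 0.05 s.
2. then the thick-slice key is pressed, alone, with the pusher at rest (value of joint key_thick above 0.0036 m and value of joint each of key_on, key_load below 0.002 m and value of joint pusher below 0.008 m), for 0.05 s.
3. then the load key is pressed, alone, with the pusher at rest (value of joint key_load above 0.0036 m and value of joint each of key_on, key_thick below 0.002 m and value of joint pusher below 0.008 m), for 0.05 s.
4. the pusher is held with its pointer at the clip's tip (y of pusher_pointer in the frame of clip_tip between -0.008 and 0.008 m and contact force between the fingers and pusher above 4 N), for 0.4 s.
At the end, for the whole second after the job is handed in: The fingers hold the pusher (contact force above 4 N) at rest with its pointer within 8 mm of the clip's tip along the trough, through the last second; all keys are up again (all of step 4 and velocity of joint pusher between -0.01 and 0.01 m/s and value of joint each of key_on, key_thick, key_load below 0.002 m); the arm keeps its last pose, push and grip.
It fails at once if the thin-slice or the medium-slice key is pressed (more than 3 mm) (value of joint any of key_thin, key_medium above 0.003 m).
It fails at once if the pusher flies back (faster than 0.5 m/s towards the housing) (velocity of joint pusher below -0.5 m/s).
It fails at once if something else on the table is moved by more than 30 mm (distance of any of crumb_brush, squeeze_bottle, cup, scraper, bread_heel from where it was at the start of the episode above 0.03 m).
It also fails if it takes over 54 s, if anything falls off the work surface, if the arm or the gripper's body presses on something with over 40 N, if the wrist force passes 120 N, or if a joint passes its speed limit or range.

## Working session

There is one attempt and no reset: what is moved stays moved. The work goes in short steps, Python scripts to look and compute and a shell command to move; the robot and the scene stay as the last step left them, time stands still between calls to the robot, and variables do not carry over. Pictures are saved under pics/ and viewed, about 8 in all and at most 12, crops included, and the job is handed in when it is done.

```bash
mkdir -p pics
cat > h.py <<'E'
import numpy as np, cv2
from cell import readout, imaging, order
from scipy.spatial.transform import Rotation as R
def calib(n):
    c=imaging.calibration(n); f=200/np.tan(np.radians(c['vfov'])/2); return f,c['cx'],c['cy'],np.array(c['extrinsics'])
def ray(n,px):
    f,cx,cy,E=calib(n); d=E[:3,:3].T@np.array([(px[0]-cx)/f,(px[1]-cy)/f,1]); o=-E[:3,:3].T@E[:3,3]; return o,d
def at_z(n,px,z):
    o,d=ray(n,px); return o+d*(z-o[2])/d[2]
def at_d(n,px,D):
    o,d=ray(n,px); return o+d*D
def proj(n,p):
    f,cx,cy,E=calib(n); q=E[:3,:3]@np.array(p)+E[:3,3]; return [cx+f*q[0]/q[2],cy+f*q[1]/q[2]]
def st():
    s=readout.get_state(); print('t',round(s['time_s'],2),'tcp',np.round(s['tcp_pos'],4),'q',np.round(s['orientation'],4),'F',np.round(s['wrist_force'],1),'w',round(s['gripper_width'],4)); return s
E
python3 - <<'E'
from h import *
s=st()
print(R.from_quat(s['orientation']).as_matrix().round(3))
for n in('side','top'):
    im,d=imaging.get_image(n); cv2.imwrite(f'pics/{n}0.png',im[...,::-1]); np.save(f'{n}d.npy',d)
    print(n,[np.round(v,3).tolist() for v in calib(n)], imaging.calibration(n).keys())
    for t,z in(('key_on_top',.28),('key_thick_top',.28),('key_load_top',.28),('pusher_handle',.213),('pusher_pointer',.127),('clip_tip',.127),('slicer',0),('squeeze_bottle',0),('cup',0)):
        for r in imaging.tip_of(n,t)[:2]:
            print(n,t,round(r['conf'],2),np.round(r['pixel'],1),at_z(n,r['pixel'],z).round(4))
st()
E
```

```text
t 0.0 tcp [ 0.1749 -0.4946  0.2306] q [ 9.856e-01  1.691e-01 -0.000e+00 -8.000e-04] F [0.8 0.1 0.5] w 0.0856
[[ 0.943  0.333 -0.   ]
 [ 0.333 -0.943  0.002]
 [ 0.    -0.002 -1.   ]]
side [362.659, 321.608, 200.155, [[-0.755, -0.656, 0.009, 0.429], [-0.438, 0.493, -0.752, 0.415], [0.488, -0.572, -0.66, 0.806], [0.0, 0.0, 0.0, 1.0]]] dict_keys(['vfov', 'cx', 'cy', 'extrinsics'])
side key_on_top 0.54 [250.2 221.9] [0.5953 0.2101 0.28  ]
side key_on_top 0.53 [389.7 255.1] [0.3148 0.0877 0.28  ]
side key_thick_top 0.39 [236.6 258.9] [0.5361 0.2958 0.28  ]
side key_load_top 0.69 [219.8 238.2] [0.6057 0.2836 0.28  ]
side pusher_handle 0.84 [299.1 203. ] [0.6117 0.0414 0.213 ]
side pusher_handle 0.74 [222.2 240.9] [0.6538 0.2548 0.213 ]
side pusher_pointer 0.56 [269.1 203.9] [0.7435 0.0347 0.127 ]
side clip_tip 0.6 [253.3 223.5] [0.7162 0.1191 0.127 ]
side clip_tip 0.58 [295.4 187.3] [ 0.7394 -0.072   0.127 ]
side slicer 0.72 [306.6 251.2] [0.6136 0.0164 0.    ]
side squeeze_bottle 0.26 [292.3 190.6] [ 0.8465 -0.1596  0.    ]
side cup 0.74 [355.5 292.3] [0.4144 0.0357 0.    ]
top [403.97, 32
[... 215 characters left out ...]
[0.5989 0.2016 0.28  ]
top key_thick_top 0.65 [194.2 221.8] [0.5306 0.2972 0.28  ]
top key_thick_top 0.58 [192.3 205.9] [0.5663 0.3018 0.28  ]
top key_load_top 0.5 [313.6 186.3] [0.6033 0.0292 0.28  ]
top key_load_top 0.45 [202.2 196.3] [0.5874 0.2797 0.28  ]
top pusher_handle 0.65 [311.2 188.5] [0.6081 0.0369 0.213 ]
top pusher_pointer 0.83 [312.4 141.3] [0.7474 0.0337 0.127 ]
top clip_tip 0.6 [349.9 143.9] [ 0.7376 -0.066   0.127 ]
top slicer 0.85 [324.5 196.3] [0.6145 0.0055 0.    ]
top squeeze_bottle 0.62 [455.4 217.1] [ 0.5428 -0.3757  0.    ]
top cup 0.87 [312.7 269. ] [0.4042 0.0451 0.    ]
t 1.0 tcp [ 0.175  -0.495   0.2313] q [0.9856 0.1691 0.     0.    ] F [ 0.7 -0.2  0.1] w 0.0854
```

Run:
```python
import cv2
a=cv2.imread('pics/top0.png'); cv2.imwrite('pics/top1.png',cv2.resize(a[90:290,130:450],(800,500),interpolation=2))
a=cv2.imread('pics/side0.png'); cv2.imwrite('pics/side1.png',cv2.resize(a[130:330,150:450],(800,533),interpolation=2))
```

```text
(no output)
```

View pics/top1.png

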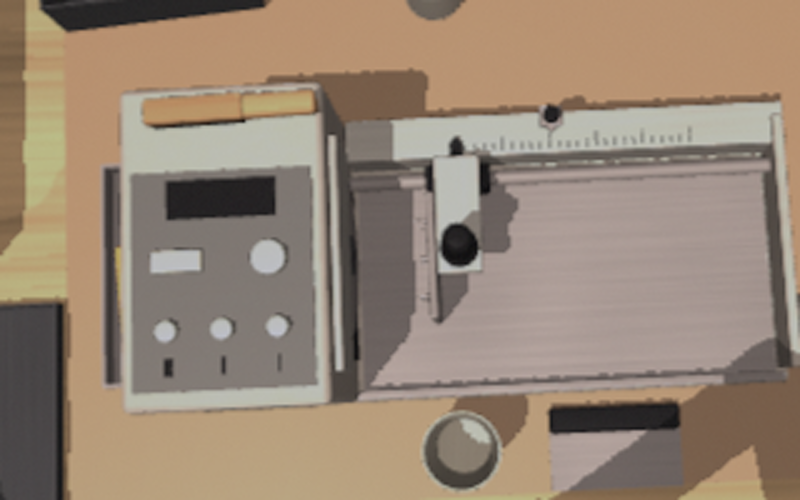

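View pics/side1.png

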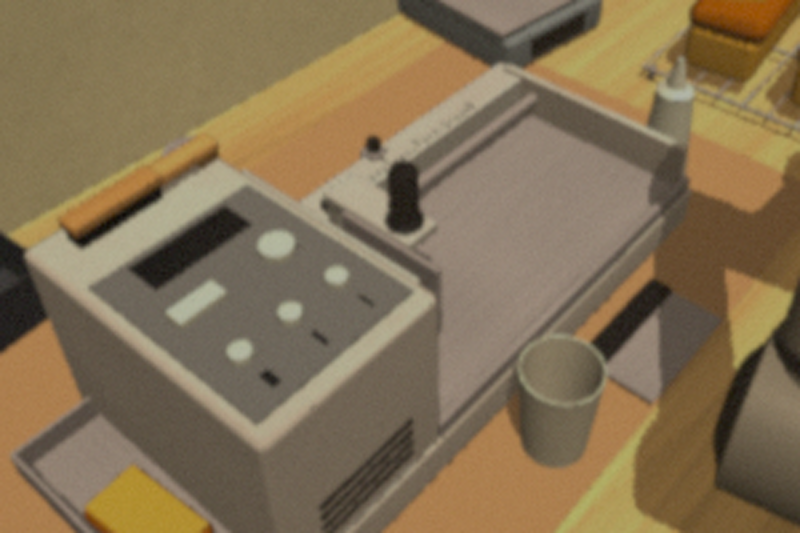

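The pictures show the panel on the left, with on-key, load key and the three small keys at crop (268,256), (175,261) and (278/221/165, ~328). The handle is at (458,245), the pointer near (456,147) and the clip near (550,115). Next I fit the slicer pose from the keys and zoom on the clip.

Run:
```python
from h import *
from scipy.optimize import least_squares
M=np.array([[-15,192],[-15,275],[-78,185],[-78,235],[-78,285]])/1000
guess={'top':[(237.2,192.4),(200,194.4),(241,220),(218.4,221),(196,222.3)],
 'side':[(253.5,221.5),(223.5,243),(276,233),(258.7,247),(239.8,261.5)]}
obs={}
for n in guess:
    g=cv2.cvtColor(cv2.imread(f'pics/{n}0.png'),6)
    P=[]
    for (u,v) in guess[n]:
        u0,v0=int(round(u)),int(round(v)); w=11
        p=g[v0-w:v0+w+1,u0-w:u0+w+1].astype(np.uint8)
        t,b=cv2.threshold(p,0,255,cv2.THRESH_OTSU); k,l,s,c=cv2.connectedComponentsWithStats(b)
        i=l[w,w]; P.append(c[i]+[u0-w,v0-w]); print(n,(u,v),P[-1].round(1),s[i])
    obs[n]=np.array(P)
def T(x,p): c,s=np.cos(x[2]),np.sin(x[2]); return np.array([x[0]+c*p[0]-s*p[1],x[1]+s*p[0]+c*p[1],p[2]])
for ns in(['top'],['side'],['top','side']):
    f=lambda x:np.concatenate([np.array(proj(n,T(x,[*m,.28])))-o for n in ns for m,o in zip(M,obs[n])])
    r=least_squares(f,[.61,.01,0]); print(ns,r.x.round(4),'res',r.fun.reshape(-1,2).round(1).tolist())
x=r.x; np.save('slicer.npy',x)
for nm,p in dict(on=(-.015,.192,.28),thick=(-.078,.285,.28),load=(-.015,.275,.28),handle=(0,.022,.213),pointer=(.126,.022,.127)).items():
    q=T(x,p); print(nm,q.round(4),'top',np.round(proj('top',q),1),'side',np.round(proj('side',q),1))
a=cv2.imread('pics/top0.png')[115:165,290:390]; b=cv2.imread('pics/side0.png')[160:225,245:345]
cv2.imwrite('pics/clip.png',np.vstack([cv2.resize(a,(600,300),interpolation=2),cv2.resize(b[:50],(600,300),interpolation=2)]))
```

```text
top (237.2, 192.4) [236.4 192.2] [  4   5  14  13 143]
top (200, 194.4) [199.5 194. ] [  1   7  20   9 168]
top (241, 220) [240.2 220.1] [ 6  7  9  9 54]
top (218.4, 221) [217.7 221.2] [ 7  7  8  9 53]
top (196, 222.3) [195.4 222.4] [ 7  8  8  8 52]
side (253.5, 221.5) [253.2 221.1] [  4   5  14  11 118]
side (223.5, 243) [222.8 242.9] [  0   3  21  17 166]
side (276, 233) [275.8 232.9] [ 7  8  9  7 52]
side (258.7, 247) [258.2 246.3] [ 6  7  9  8 58]
side (239.8, 261.5) [239.5 260.9] [ 6  6 10  9 67]
['top'] [0.6139 0.0114 0.0229] res [[-0.0, 0.0], [-0.0, 0.1], [-0.0, -0.0], [0.1, -0.0], [-0.0, -0.1]]
['side'] [0.612  0.0126 0.0232] res [[-0.1, -0.1], [0.1, -0.2], [0.0, -0.1], [0.1, 0.1], [-0.1, 0.2]]
['top', 'side'] [0.6132 0.0119 0.0232] res [[-0.2, 0.4], [-0.2, 0.5], [-0.2, 0.3], [-0.1, 0.3], [-0.2, 0.3], [-0.2, -0.5], [-0.0, -0.7], [-0.1, -0.6], [-0.0, -0.4], [-0.2, -0.3]]
on [0.5938 0.2035 0.28  ] top [236.2 192.6] side [253.  220.6]
thick [0.5286 0.295  0.28  ] top [195.2 222.6] side [239.3 260.6]
load [0.5919 0.2864 0.28  ] top [199.2 194.4] side [222.8 242.2]
handle [0.6127 0.0339 0.213 ] top [312.4 186.6] side [300.8 201.4]
pointer [0.7387 0.0368 0.127 ] top [311.3 144.5] side [269.7 205. ]
```

View pics/clip.png

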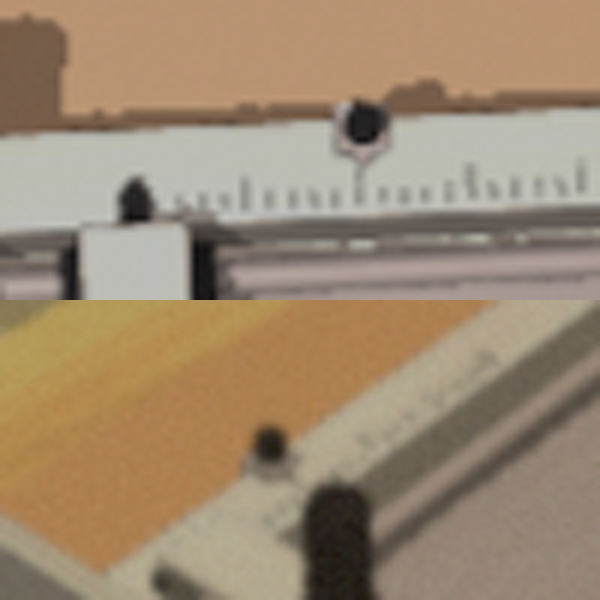

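```bash
cat >> h.py <<'E'
X=np.array([.6132,.0119,.0232])
def T(p,x=X): c,s=np.cos(x[2]),np.sin(x[2]); return np.array([x[0]+c*p[0]-s*p[1],x[1]+s*p[0]+c*p[1],p[2]])
def inv(q,x=X): c,s=np.cos(x[2]),np.sin(x[2]); d=np.array(q)[:2]-x[:2]; return np.array([c*d[0]+s*d[1],-s*d[0]+c*d[1],q[2]])
def shift(*targets):
    s=st(); A=R.from_quat(s['orientation']); m=A.as_matrix()
    G=np.column_stack([[-np.cos(X[2]),-np.sin(X[2]),0],[np.sin(X[2]),-np.cos(X[2]),0],[0,0,-1]])
    if np.linalg.det(G)<0: G[:,0]*=-1
    print('turn',(A.inv()*R.from_matrix(G)).as_rotvec().round(4))
    for t in targets: print('to',np.round(t,4),'shift',(m.T@(np.array(t)-s['tcp_pos'])).round(4))
E
python3 - <<'E'
from h import *
shift(T((-.015,.192,.33)))
p=at_z('top',(350.0-.4,141.7),.125); print(inv(p), inv(at_z('top',(311.7,144.3),.127)))
E
python3 -m handwheel '[[[0,0,-0.05],[0,0,0],0],[[0,0,-0.1],[0,0,0.15],0],[[0,0,-0.12],[0,0,0.316],0],[[0,0,-0.12],[0,0,0.316],0]]'
```

```text
t 1.0 tcp [ 0.175  -0.495   0.2313] q [0.9856 0.1691 0.     0.    ] F [ 0.7 -0.2  0.1] w 0.0854
turn [ 0.     -0.      0.3166]
to [0.5938 0.2035 0.33  ] shift [ 0.6276 -0.5189 -0.0987]
[ 0.12914272 -0.08045561  0.125     ] [0.12662628 0.02095298 0.127     ]
time_s: 1.4
tcp_pos: [0.1753, -0.4961, 0.3551]
orientation: [1.0, 0.01, 0.001, 0.004]
wrist_force: [0.5, 0.1, -1.0]
gripper_width: 0.0283
```

```bash
python3 -c "
from h import *
shift(T((-.015,.192,.31)))"
```

```text
t 1.4 tcp [ 0.1753 -0.4961  0.3551] q [9.999e-01 1.020e-02 7.000e-04 3.700e-03] F [ 0.5  0.1 -1. ] w 0.0283
turn [ 0.0075 -0.0013 -0.0028]
to [0.5938 0.2035 0.31  ] shift [ 0.4326 -0.6913  0.0405]
```

```bash
python3 -m handwheel '[[[0.025,-0.04,0],[0,0,0],0],[[0.05,-0.08,0],[0,0,0],0],[[0.075,-0.12,0],[0,0,0],0],[[0.1,-0.16,0],[0,0,0],0],[[0.125,-0.2,0],[0,0,0],0],[[0.15,-0.24,0],[0,0,0],0],[[0.175,-0.28,0],[0,0,0],0],[[0.2,-0.32,0],[0,0,0],0],[[0.225,-0.36,0],[0,0,0],0],[[0.25,-0.4,0],[0,0,0],0]]'; python3 -c "
from h import *
shift(T((-.015,.192,.31)))"
```

```text
time_s: 2.4
tcp_pos: [0.4172, -0.0891, 0.3514]
orientation: [1.0, 0.011, -0.0, 0.003]
wrist_force: [0.3, -0.6, 0.2]
gripper_width: -0.0002
t 2.4 tcp [ 0.4172 -0.0891  0.3514] q [ 0.9999  0.0112 -0.      0.0035] F [ 0.3 -0.6  0.2] w -0.0002
turn [ 0.007   0.0001 -0.0008]
to [0.5938 0.2035 0.31  ] shift [ 0.183  -0.2889  0.0393]
```

```bash
python3 -m handwheel '[[[0.023,-0.036,0],[0,0,0],0],[[0.046,-0.072,0],[0,0,0],0],[[0.069,-0.108,0],[0,0,0],0],[[0.092,-0.144,0],[0,0,0],0],[[0.115,-0.18,0],[0,0,0],0],[[0.138,-0.217,0.01],[0.007,0,0],0],[[0.16,-0.253,0.02],[0.007,0,0],0],[[0.183,-0.289,0.03],[0.007,0,0],0],[[0.183,-0.289,0.039],[0.007,0,0],0],[[0.183,-0.289,0.039],[0.007,0,0],0]]'; python3 -c "
from h import *
shift(T((-.015,.192,.2745)))"
```

```text
time_s: 3.4
tcp_pos: [0.5928, 0.2041, 0.3066]
orientation: [1.0, 0.013, -0.003, 0.001]
wrist_force: [-0.2, -0.9, 0.0]
gripper_width: 0.0
t 3.4 tcp [0.5928 0.2041 0.3066] q [ 9.999e-01  1.260e-02 -3.200e-03  8.000e-04] F [-0.2 -0.9  0. ] w 0.0
turn [0.0015 0.0065 0.0021]
to [0.5938 0.2035 0.2745] shift [0.0011 0.0006 0.032 ]
```

```bash
python3 -m handwheel '[[[0.001,0,0.015],[0,0,0],0],[[0.001,0,0.023],[0,0,0],0],[[0.001,0,0.028],[0,0,0],0],[[0.001,0,0.031],[0,0,0],0],[[0.001,0,0.032],[0,0,0],0],[[0.001,0,0.032],[0,0,0],0]]'
```

```text
time_s: 4.0
tcp_pos: [0.5938, 0.2036, 0.2756]
orientation: [1.0, 0.012, -0.002, 0.001]
wrist_force: [-1.7, -1.6, 3.5]
gripper_width: -0.0002
```

```bash
python3 -m handwheel '[[[0,0,0.002],[0,0,0],0],[[0,0,0.0025],[0,0,0],0],[[0,0,0.0025],[0,0,0],0]]'
```

```text
time_s: 4.3
tcp_pos: [0.5939, 0.2037, 0.2741]
orientation: [1.0, 0.013, -0.002, 0.001]
wrist_force: [-2.9, -2.2, 7.3]
gripper_width: 0.0001
```

```bash
python3 -m handwheel '[[[0,0,-0.015],[0,0,0],0],[[0,0,-0.035],[0,0,0],0],[[0,0,-0.035],[0,0,0],0]]'; python3 -c "
from h import *
shift(T((-.078,.285,.31)))"
```

```text
time_s: 4.6
tcp_pos: [0.5952, 0.2043, 0.3114]
orientation: [1.0, 0.013, 0.001, 0.0]
wrist_force: [0.3, -1.1, -0.1]
gripper_width: 0.0
t 4.6 tcp [0.5952 0.2043 0.3114] q [0.9999 0.0127 0.001  0.    ] F [ 0.3 -1.1 -0.1] w 0.0
turn [ 0.0001 -0.0019  0.0022]
to [0.5286 0.295  0.31  ] shift [-0.0643 -0.0924  0.0013]
```

```bash
python3 -m handwheel '[[[-0.021,-0.03,0],[0,0,0],0],[[-0.042,-0.06,0],[0,0,0],0],[[-0.064,-0.092,0],[0,0,0],0],[[-0.064,-0.092,0.001],[0,0,0],0],[[-0.064,-0.092,0.001],[0,0,0],0],[[-0.064,-0.092,0.001],[0,0,0],0]]'; python3 -c "
from h import *
shift(T((-.078,.285,.2725)))"
```

```text
time_s: 5.2
tcp_pos: [0.5293, 0.2941, 0.3095]
orientation: [1.0, 0.012, 0.001, 0.0]
wrist_force: [0.6, 0.4, -0.1]
gripper_width: -0.0002
t 5.2 tcp [0.5293 0.2941 0.3095] q [9.999e-01 1.250e-02 6.000e-04 3.000e-04] F [ 0.6  0.4 -0.1] w -0.0002
turn [ 0.0007 -0.0012  0.0017]
to [0.5286 0.295  0.2725] shift [-0.0007 -0.001   0.037 ]
```

```bash
python3 -m handwheel '[[[0,-0.001,0.018],[0,0,0],0],[[0,-0.001,0.027],[0,0,0],0],[[0,-0.001,0.033],[0,0,0],0],[[0,-0.001,0.036],[0,0,0],0],[[0,-0.001,0.037],[0,0,0],0],[[0,-0.001,0.037],[0,0,0],0],[[0,-0.001,0.037],[0,0,0],0]]'
```

```text
time_s: 5.9
tcp_pos: [0.5297, 0.294, 0.274]
orientation: [1.0, 0.012, 0.001, 0.001]
wrist_force: [-1.9, -3.3, 6.3]
gripper_width: 0.0
```

Bottomed out on the thick key. Next the load key.

```bash
python3 -m handwheel '[[[0,0,-0.015],[0,0,0],0],[[0,0,-0.035],[0,0,0],0],[[0,0,-0.035],[0,0,0],0],[[0.031,0.004,-0.035],[0,0,0],0],[[0.062,0.008,-0.035],[0,0,0],0],[[0.062,0.008,-0.035],[0,0,0],0],[[0.062,0.008,-0.035],[0,0,0],0]]'; python3 -c "
from h import *
shift(T((-.015,.275,.2725)))"
```

```text
time_s: 6.6
tcp_pos: [0.5919, 0.2872, 0.3075]
orientation: [1.0, 0.012, 0.0, 0.001]
wrist_force: [-0.0, -0.8, -0.0]
gripper_width: -0.0
t 6.6 tcp [0.5919 0.2872 0.3075] q [9.999e-01 1.160e-02 3.000e-04 9.000e-04] F [-0.  -0.8 -0. ] w -0.0
turn [ 0.0019 -0.0006 -0.    ]
to [0.5918 0.2865 0.2725] shift [-0.0001  0.0007  0.035 ]
```

```bash
python3 -m handwheel '[[[0,0.001,0.016],[0,0,0],0],[[0,0.001,0.025],[0,0,0],0],[[0,0.001,0.031],[0,0,0],0],[[0,0.001,0.034],[0,0,0],0],[[0,0.001,0.035],[0,0,0],0],[[0,0.001,0.035],[0,0,0],0],[[0,0.001,0.035],[0,0,0],0]]'
```

```text
time_s: 7.3
tcp_pos: [0.5913, 0.2864, 0.2741]
orientation: [1.0, 0.012, 0.001, 0.001]
wrist_force: [-3.6, -1.0, 5.0]
gripper_width: -0.0003
```

```bash
python3 -m handwheel '[[[0,0,-0.015],[0,0,0],0],[[0,0,-0.045],[0,0,0],0],[[0.003,0.04,-0.045],[0,0,0],0.5],[[0.006,0.08,-0.045],[0,0,0],1],[[0.009,0.12,-0.045],[0,0,0],1],[[0.012,0.16,-0.045],[0,0,0],1],[[0.015,0.2,-0.045],[0,0,0],1],[[0.016,0.24,-0.045],[0,0,0],1],[[0.016,0.252,-0.045],[0,0,0],1],[[0.016,0.252,-0.045],[0,0,0],1]]'; python3 -c "
from h import *
im,d=imaging.get_image('top'); cv2.imwrite('pics/above.png',cv2.resize(im[90:290,130:450,::-1],(800,500),interpolation=2))
shift(T((0,.022,.26)),T((0,.022,.194)))"
```

```text
time_s: 8.3
tcp_pos: [0.6133, 0.0334, 0.3198]
orientation: [1.0, 0.01, 0.001, 0.001]
wrist_force: [-0.4, 0.2, 1.3]
gripper_width: 0.0852
t 8.35 tcp [0.6132 0.035  0.3197] q [9.999e-01 1.130e-02 1.000e-03 4.000e-04] F [-1.4 -0.3  0.1] w 0.0855
turn [ 0.0008 -0.002  -0.0006]
to [0.6127 0.0339 0.26  ] shift [-0.0007  0.001   0.0597]
to [0.6127 0.0339 0.194 ] shift [-0.0008  0.001   0.1257]
```

View pics/above.png

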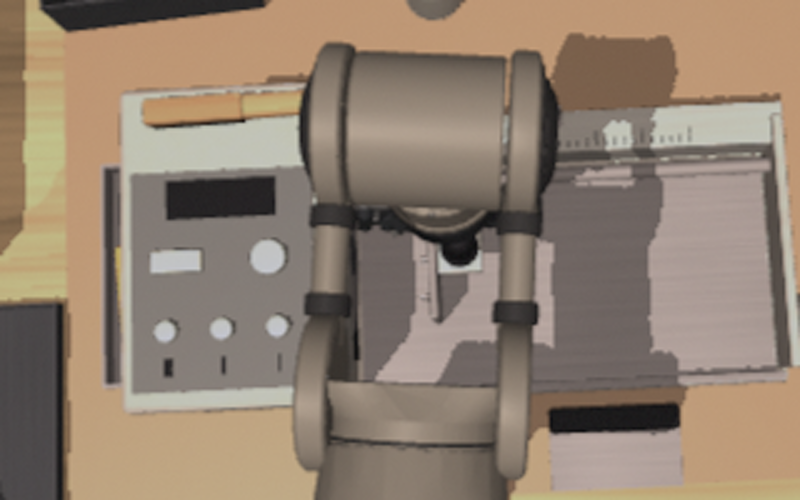

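The arm is centred over the handle (crop (458,245)), with the fingers straddling it along the trough. I descend, then close.

```bash
python3 -m handwheel '[[[0,0.001,0.03],[0,0,0],1],[[0,0.001,0.06],[0,0,0],1],[[0,0.001,0.08],[0,0,0],1],[[0,0.001,0.1],[0,0,0],1],[[0,0.001,0.115],[0,0,0],1],[[0,0.001,0.125],[0,0,0],1],[[0,0.001,0.125],[0,0,0],1],[[0,0.001,0.125],[0,0,0],1]]'
```

```text
time_s: 9.15
tcp_pos: [0.6138, 0.0348, 0.1954]
orientation: [1.0, 0.012, 0.001, 0.0]
wrist_force: [-0.2, 0.3, 0.2]
gripper_width: 0.0858
```

```bash
python3 -m handwheel '[[[0,0,0],[0,0,0],0.3],[[0,0,0],[0,0,0],0],[[0,0,0],[0,0,0],0],[[0,0,0],[0,0,0],0],[[0,0,0],[0,0,0],0],[[0,0,0],[0,0,0],0],[[0,0,0],[0,0,0],0]]'
python3 - <<'E'
from h import *
shift(T((0,-.080,.194)))
ims=[imaging.get_image(n)[0] for n in('side','top')]
cv2.imwrite('pics/grip.png',np.vstack([cv2.resize(ims[0][150:250,220:380,::-1],(480,300),interpolation=2),cv2.resize(ims[1][110:210,270:430,::-1],(480,300),interpolation=2)]))
E
```

```text
time_s: 9.85
tcp_pos: [0.6141, 0.0321, 0.1965]
orientation: [1.0, 0.011, 0.002, 0.002]
wrist_force: [-2.4, -9.6, 4.8]
gripper_width: 0.0289
t 9.85 tcp [0.6141 0.0321 0.1965] q [0.9999 0.0111 0.0021 0.0023] F [-2.4 -9.6  4.8] w 0.0289
turn [ 0.0046 -0.0041 -0.0009]
to [ 0.6151 -0.0681  0.194 ] shift [-0.0013  0.1002  0.0029]
```

View pics/grip.png

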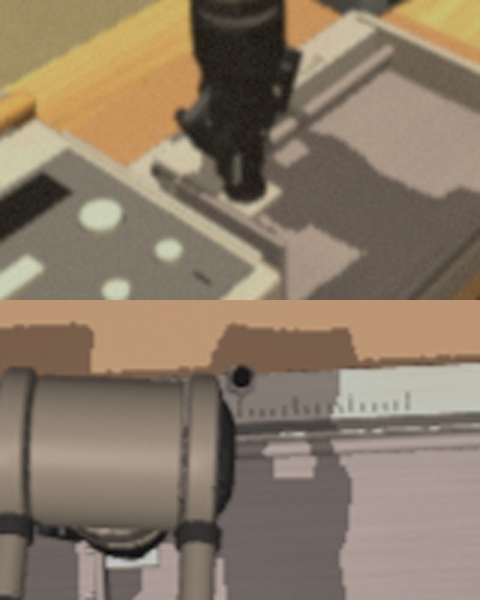

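```bash
python3 -m handwheel '[[[0,0.01,0],[0,0,0],0],[[0,0.022,0],[0,0,0],0],[[0,0.034,0],[0,0,0],0],[[0,0.046,0],[0,0,0],0],[[0,0.058,0],[0,0,0],0],[[0,0.07,0],[0,0,0],0],[[0,0.082,0],[0,0,0],0],[[0,0.092,0],[0,0,0],0],[[0,0.1,0],[0,0,0],0],[[0,0.101,0],[0,0,0],0]]';python3 -m handwheel '[[[0,0,0],[0,0,0],0],[[0,0,0],[0,0,0],0]]'
python3 - <<'E'
from h import *
s=st(); print(inv(s['tcp_pos']), inv([.6141,.0321,.1965]))
ims=[imaging.get_image(n)[0] for n in('side','top')]
for i,n in enumerate(('side','top')):
    for t,z in(('pusher_pointer',.127),('clip_tip',.125),('pusher_handle',.213)):
        for r in imaging.tip_of(n,t)[:2]: print(n,t,round(r['conf'],2),np.round(r['pixel'],1),inv(at_z(n,r['pixel'],z)).round(4))
cv2.imwrite('pics/pull.png',np.vstack([cv2.resize(ims[0][150:225,240:380,::-1],(560,300),interpolation=2),cv2.resize(ims[1][115:190,290:430,::-1],(560,300),interpolation=2)]))
E
```

```text
time_s: 10.95
tcp_pos: [0.6161, -0.0675, 0.1965]
orientation: [1.0, 0.011, 0.002, 0.0]
wrist_force: [0.1, 10.3, -1.0]
gripper_width: 0.0287
time_s: 11.15
tcp_pos: [0.6161, -0.0656, 0.1965]
orientation: [1.0, 0.012, 0.002, -0.001]
wrist_force: [0.6, 8.5, 1.0]
gripper_width: 0.0286
t 11.15 tcp [ 0.6161 -0.0656  0.1965] q [ 0.9999  0.0116  0.0017 -0.0012] F [0.6 8.5 1. ] w 0.0286
[ 0.00108615 -0.07758783  0.19650669] [0.00136836 0.02017369 0.1965    ]
side pusher_pointer 0.7 [206.  329.5] [-0.0541  0.3837  0.127 ]
side pusher_pointer 0.67 [293.8 188.1] [ 0.1253 -0.0807  0.127 ]
side clip_tip 0.61 [293.5 188.3] [ 0.1271 -0.0812  0.125 ]
side pusher_handle 0.94 [324.1 184. ] [-0.0004 -0.0733  0.213 ]
side pusher_handle 0.17 [293.  188.6] [ 0.0514 -0.0032  0.213 ]
top clip_tip 0.17 [201.4 195. ] [0.0054 0.3173 0.125 ]
top pusher_handle 0.68 [352.6 186.7] [-0.0052 -0.075   0.213 ]
```

View pics/pull.png

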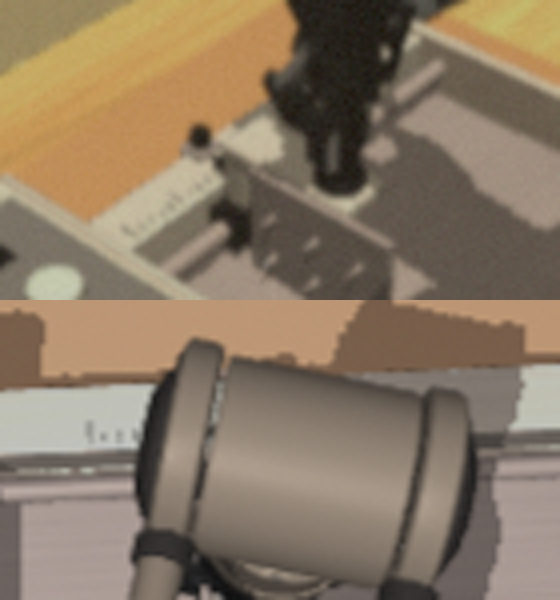

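```bash
python3 -m handwheel '[[[0,0.003,0],[0,0,0],0],[[0,0.005,0],[0,0,0],0],[[0,0.005,0],[0,0,0],0],[[0,0.005,0],[0,0,0],0]]'
python3 - <<'E'
from h import *
s=st(); print(inv(s['tcp_pos']))
a=np.mean([imaging.get_image('side')[0] for _ in range(6)],0).astype(np.uint8)
for z,nm in((.127,'ptr'),(.125,'clip')): print(nm,[np.round(proj('side',T((.126,y,z))),1).tolist() for y in(.022,-.079,-.0805)])
cv2.imwrite('pics/z.png',np.vstack([cv2.resize(a[170:210,270:330,::-1],(750,500),interpolation=2)]))
E
```

```text
time_s: 11.95
tcp_pos: [0.6162, -0.0687, 0.1965]
orientation: [1.0, 0.012, 0.002, -0.003]
wrist_force: [0.1, 8.8, 0.9]
gripper_width: 0.0288
t 11.95 tcp [ 0.6162 -0.0687  0.1965] q [ 0.9999  0.0122  0.0016 -0.0025] F [0.1 8.8 0.9] w 0.0288
[ 0.00108878 -0.08063699  0.19651726]
ptr [[269.7, 205.0], [293.3, 188.3], [293.6, 188.0]]
clip [[269.7, 205.5], [293.3, 188.8], [293.6, 188.5]]
```

View pics/z.png

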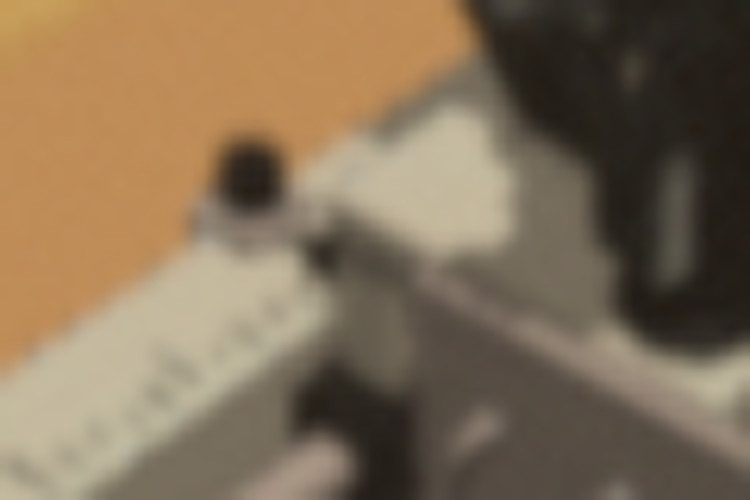

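```bash
python3 -m handwheel '[[[0,0.002,0],[0,0,0],0],[[0,0.003,0],[0,0,0],0],[[0,0.003,0],[0,0,0],0],[[0,0.003,0],[0,0,0],0],[[0,0.003,0],[0,0,0],0],[[0,0.003,0],[0,0,0],0],[[0,0.003,0],[0,0,0],0],[[0,0.003,0],[0,0,0],0]]'
python3 - <<'E'
from h import *
s=st(); print(inv(s['tcp_pos']))
for _ in range(3):
    im,_d=imaging.get_image('side')
    for t,z in(('pusher_pointer',.127),('clip_tip',.125)):
        print(t,[(round(r['conf'],2),np.round(r['pixel'],1).tolist(),inv(at_z('side',r['pixel'],z)).round(4).tolist()) for r in imaging.tip_of('side',t)[:2]])
s=st()
E
```

```text
time_s: 13.05
tcp_pos: [0.6162, -0.0698, 0.1965]
orientation: [1.0, 0.013, 0.002, -0.004]
wrist_force: [-0.1, 9.4, 0.0]
gripper_width: 0.0284
t 13.05 tcp [ 0.6162 -0.0698  0.1965] q [ 0.9999  0.0127  0.0016 -0.0038] F [-0.1  9.4  0. ] w 0.0284
[ 0.0010792  -0.08175813  0.19651162]
pusher_pointer [(0.86, [294.3, 184.4], [0.1366, -0.0951, 0.127]), (0.28, [250.5, 224.9], [0.1073, 0.1135, 0.127])]
clip_tip [(0.58, [296.1, 190.3], [0.1144, -0.0792, 0.125]), (0.52, [358.8, 295.1], [-0.2517, 0.1054, 0.125])]
pusher_pointer [(0.96, [293.2, 188.6], [0.1251, -0.0778, 0.127])]
clip_tip []
pusher_pointer [(0.63, [295.2, 186.7], [0.1267, -0.0886, 0.127]), (0.39, [358.9, 293.9], [-0.2507, 0.1038, 0.127])]
clip_tip [(0.47, [294.6, 185.1], [0.1352, -0.0949, 0.125])]
t 13.5 tcp [ 0.6162 -0.0698  0.1965] q [ 0.9999  0.0127  0.0016 -0.0038] F [ 0.4  9.8 -0. ] w 0.0289
```

```bash
python3 -c "
from h import *
order.job_done()"
```

```text
the job is handed in; nothing more can be done
```

I pressed the on-key, the thick-slice key and the load key in that order. I then gripped the pusher handle, pulled it back to the clip and handed the job in at 13.5 s, still holding it.

**Keys:** Each key went down about 6 mm at 5.0 to 7.3 N, which is its full travel. I lifted clear after each one, and the thin and medium keys were never touched.

**Pusher:** The first top picture puts the clip tip 101.4 mm from the pointer's rest position. The gripper had travelled 101.9 mm from where it closed on the handle. Finger give may take about 1 mm off that, well inside the 8 mm allowed. It was steady at the end, with about 9.5 N of spring pull and the jaws 28.9 mm apart on the handle.

**Checks that were weak or disagreed:**
- **Final pointer position:** The wrist hid the pointer from the top camera, so I could not measure it directly at the end. A zoomed side view, taken about 1 mm before the final position, showed the pointer roughly in line with the clip.
- **Network detections:** In the last side pictures these scattered by 10 to 17 mm and missed the clip once. I relied on the measured travel instead.
- **Other objects:** I did not check their positions after the moves, and nothing touched them that I noticed.

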